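Raise the sash of the gauge test booth to the pointer

ROBOT

A 6-joint arm with a two-finger parallel gripper is mounted at the origin on the work surface. World frame = base frame: x ahead of the robot, y to its left, z up, the work surface at z = 0. Lengths are in m, angles in degrees, forces in N, time in s.
With the tool pointing down it reaches from about 0.25 to 0.725 m from the base axis. Payload 9.7 kg.
Tool frame: the origin (TCP) lies midway between the tips of the shut fingers; the grasp point (between the pads) lies 19 mm behind it; x points along the fingers, y is the direction in which the jaws open and shut, and the axes are right-handed (so a half turn about x gives the same grasp; the last joint's range is limited). The gripper opens to 85 mm and grips with 20 to 120 N. Pads are 22 mm wide; open, the fingers measure 114 mm over their backs; the gripper's body (76 mm by 85 mm) begins 54 mm behind the grasp point. The pads swing forward as they close: fully open they stand 13 mm farther back than shut.
Start: joints at [66.921, 4.979, 10.078, 95.1, 0, 90], TCP at [0.216, 0.506, 0.231] pointing down, gripper open.
Joint ranges: [-179.16, 179.16], [-48.56, 103.87], [-65.8, 70.77], [-126.05, 130.52], [-82.76, 87.17], [-180, 180]. Speed limits (degrees/s): [127.2, 127.2, 147.25, 180, 180, 180].

INTERFACE

Orientations are given as [roll, pitch, yaw] about the fixed x, y, z axes, in that order (R = Rz(yaw) Ry(pitch) Rx(roll)).
In Python, from workcell import bot, cams gives the robot as it stands.
- The arm moves only by the tool apply_moves, never from a script. Its argument "commands" is a list of rows, each a list of 5 numbers: the shift along the tool's x, y, z in m, then the turn about the tool's x in rad, then the opening, from -1 (shut) to 1 (fully open). In form: [[tx, ty, tz, roll, hand], ...]. A call has 1 to 12 rows; each row is the pose to reach, as a shift and turn from the pose measured when the call began, along the tool's axes at that moment; what a row does not reach only later rows make up. A row lasts 1/10 s, in which the tool goes at most 50 mm and 8.59 degrees, less where a joint would pass 70% of its speed; a pose out of reach is approached as far as the arm can. A call with a gripper value outside its range is refused whole. The fingers move at their own pace and stop on an object; "newtons" is the grip in N (left out, the last holds). Time passes only in rows, so rows that repeat a pose let the fingers close. It gives the time, the measured TCP pose, the force and the opening at its end, in the units of the state.
- bot.get_obs(): the state, without advancing time (a new reading comes with each control period).
- cams.camera(name): name is "scene" or "top"; returns a dict with "frame" (420x560x3 uint8, blue, green, red), "depth" (420x560 float32, m along the optical axis (not along the pixel's ray), 0 where there is no reading), "camera_matrix" (3x3 intrinsics, pixels), "R" (3x3) and "t" (3): a world point X has camera coordinates R X + t. Camera axes: x right, y down, z forward; pixel columns grow to the right and rows downward; lengths in m; the calibration is good to about 2 mm. A picture is of the moment at which its call begins.
- bot.job_done(): hands the job in, once; it reports no verdict.
Trained networks look in the newest picture that a camera, given by its name, has taken for a name from the list of things; names that differ only in an ending like _2 or _b are one class to them, and where a whole thing is asked for, a point or a joint stands for the part that bears it (a point fixed in the world has none). Each returns a list of dicts, best first, with "confidence" (0 to 1); they miss things now and then, are a little off and sometimes report something else, mostly with a low value. They report only what shows in the picture. A call takes as long as a camera call.
- cams.spot_in(name, camera): "rect" ([left, top, right, bottom] in pixels, round what is visible of it).
The state is a dict: "time": time; "q": joint angles; "qd": joint speeds; "joint_efforts": joint torques, N m; "ee_pos": TCP position; "tcp_rot": TCP orientation; "wrist_force": force on the tool from outside, world axes, zero at the start; "torque": the same for the moment, N m; "opening": finger opening in m.
Only numpy, scipy, OpenCV 4.12 (cv2) and the standard library are available. Lean on these libraries where they do the work, as an engineer would, in place of code of your own. Each camera call takes 0.05 s, during which the arm holds its last target. There are 200 camera calls.

TASK

Push the booth's counterweighted clear sash up with your fingertips from beneath its lip until the top of the lip is level with the pointer tab on the left upright, then take your hand away. Do not grip the lip, keep off the counterweight, and leave the loose things on the bench where they are.

Things in the scene. Friction and masses are not known exactly. Their poses are not given: they have to be found in the camera images.
- lip_edge (a point): Middle of the lower front edge of the sash's lip: a flat aluminium ledge along the sash's bottom, 280 mm wide (y), 11 mm thick, 55 mm out from the clear panel towards the robot. Below it is open to the bench (90 mm or more). Axes: x into the booth, square to the sash; y to the lip's left end; z up, the way it slides. The booth (370 wide, 560 high) is turned up to 0.3 rad.
- lip_top (a point): Middle of the top face of the lip: the upper face of the 4 mm thick, 48 mm deep grey plastic strip that covers the lip, 15 mm above lip_edge and 31 mm further in. It moves with the sash; same axes as lip_edge. Touching this strip and the aluminium beneath it at once counts as gripping.
- mark (a point): The height to reach: front end of the flat steel pointer tab, on its top face. The tab, 26 mm wide and 4 mm thick, sticks out forward from a dark fixed clamp on the booth's left upright (seen from the robot), just past the left end of the lip, about 170 mm left of the lip's middle.
- sash (a joint): Height of the sash in m above its lowest position (0 = lowest, 0.21 = top stop); grows as it is raised. The sash is balanced by the counterweight and stays where it is left; it takes about 2 to 6 N to push it up or down.
- counterweight: Steel cylinder, 42 mm diameter, 75 mm high, outside the right upright; sinks as the sash rises. Origin at the centre of its underside.
- adaptor: Loose brass pipe adaptor standing on the bench left in front of the booth, 30 mm diameter, 55 mm high. Origin at the centre of its underside.
- star_knob: Loose grey star knob lying on the bench right in front of the booth, 60 mm across, 28 mm high. Origin at the centre of its underside.
- wrench: Loose steel wrench lying on the bench in front of the booth, farther left, about 165 mm long along its own x. Origin under its middle.

How it is judged (in metres and radians):
On the way:
1. the fingers push the lip from beneath and the sash rises (contact force between the fingers and sash_c5 above 0.5 N and contact force between the fingers and sash_c6 below 0.5 N and velocity of joint sash above 0.005 m/s), for 0.1 s.
At the end, for the whole second after the job is handed in: The top of the lip is within 8 mm of the pointer tab's top face in height, and the sash is at rest (z of lip_top in the frame of mark between -0.008 and 0.008 m and velocity of joint sash between -0.01 and 0.01 m/s); the robot touches nothing.
It fails at once if the lip is gripped (fingers on its underside and its top cover at once) (contact force between the fingers and sash_c5 above 1 N and contact force between the fingers and sash_c6 above 1 N).
It fails at once if the counterweight is touched (contact force between any of the fingers, the arm and counterweight above 1 N).
It fails at once if a loose thing is pushed away or lifted (more than 30 mm) (distance of any of adaptor, star_knob, wrench from where it was at the start of the episode above 0.03 m).
It also fails if it takes over 45 s, if anything falls off the work surface, if the arm or the gripper's body presses on something with over 40 N, if the wrist force passes 120 N, or if a joint passes its speed limit or range.

## Working session

There is one attempt and no reset: what is moved stays moved. The work goes in short steps, Python scripts to look and compute and a tool call to move; the robot and the scene stay as the last step left them, time stands still between calls to the robot, and variables do not carry over. Pictures are saved under pics/ and viewed, about 8 in all and at most 12, crops included, and the job is handed in when it is done.

Besides the shell and the picture viewer there is one more tool, called after ">>>" as name(argument=value, ...) on one line, values as JSON. apply_moves: Moves the arm, as the interface text tells. Its arguments: {"type":"object","properties":{"commands":{"type":"array"},"newtons":{"type":"number"}},"required":["commands"]}

```bash
mkdir -p pics; ls; cat > h.py <<'E'
import numpy as np, cv2
from workcell import bot, cams
def px2w(c,u,v,d=None):
    d=c["depth"][int(round(v)),int(round(u))] if d is None else d
    K=c["camera_matrix"]; p=np.array([(u-K[0,2])/K[0,0]*d,(v-K[1,2])/K[1,1]*d,d])
    return c["R"].T@(p-c["t"])
def cloud(c):
    K=c["camera_matrix"];d=c["depth"];v,u=np.indices(d.shape)
    p=np.stack([(u-K[0,2])/K[0,0]*d,(v-K[1,2])/K[1,1]*d,d],-1)
    return (p-c["t"])@c["R"]
E
cat > a.py <<'E'
from h import *
np.set_printoptions(precision=3,suppress=True)
o=bot.get_obs();print(o)
for n in("scene","top"):
    c=cams.camera(n);cv2.imwrite(f"pics/{n}0.png",c["frame"])
    np.savez(f"{n}0.npz",**c)
    print(n,"campos",-c["R"].T@c["t"],"axis",c["R"][2])
    for k in("lip_edge","lip_top","mark","counterweight","adaptor","star_knob","wrench","sash"):
        for r in cams.spot_in(k,n)[:2]:
            b=r["rect"];u,v=(b[0]+b[2])/2,(b[1]+b[3])/2
            print(k,np.round(b),round(r["confidence"],2),px2w(c,u,v))
E
python3 a.py
```

```text
pics
{'time': 0.0, 'q': array([66.924,  5.012, 10.034, 95.098, -0.002, 90.   ]), 'qd': array([-0.046, -0.019, -0.002,  0.035, -0.058,  0.053]), 'joint_efforts': array([  0.001, -52.039,  46.48 ,   0.016,   0.   ,  -0.   ]), 'ee_pos': array([0.215, 0.506, 0.231]), 'tcp_rot': array([ -88.45 ,   89.923, -111.527]), 'wrist_force': array([-0.352, -0.416, -0.191]), 'torque': array([-0.065,  0.031,  0.008]), 'opening': 0.08548194721439836}
scene campos [0.653 0.571 0.829] axis [-0.054 -0.645 -0.762]
lip_edge [191. 131. 270. 305.] 0.93 [0.683 0.272 0.46 ]
lip_top [194. 130. 269. 303.] 0.71 [0.681 0.272 0.462]
mark [231. 278. 286. 317.] 0.88 [0.653 0.208 0.127]
adaptor [292. 291. 308. 313.] 0.76 [0.562 0.179 0.038]
star_knob [273. 207. 292. 227.] 0.52 [ 0.579 -0.074  0.027]
wrench [284. 313. 350. 372.] 0.9 [0.531 0.261 0.01 ]
sash [190. 129. 271. 305.] 0.97 [0.683 0.273 0.462]
top campos [0.478 0.059 1.358] axis [ 0.142 -0.009 -0.99 ]
lip_edge [202. 138. 329. 214.] 0.69 [0.722 0.098 0.153]
lip_edge [183. 188. 214. 219.] 0.69 [0.641 0.254 0.232]
lip_top [202. 140. 327. 212.] 0.97 [0.723 0.099 0.154]
mark [184. 184. 211. 217.] 0.81 [0.647 0.256 0.233]
counterweight [350. 120. 375. 148.] 0.89 [ 0.752 -0.107  0.427]
adaptor [235. 237. 246. 254.] 0.56 [0.55  0.169 0.053]
star_knob [315. 224. 340. 244.] 0.71 [ 0.582 -0.072  0.029]
wrench [185. 231. 232. 283.] 0.9 [0.521 0.263 0.01 ]
sash [197. 135. 329. 214.] 0.89 [0.721 0.103 0.174]
```

```bash
python3 - <<'E'
import cv2,numpy as np
a=cv2.imread("pics/scene0.png")[100:400,150:400];b=cv2.imread("pics/top0.png")[90:310,150:400]
a=cv2.resize(a,None,fx=1.6*1.0,fy=1.6);b=cv2.resize(b,None,fx=1.6,fy=1.6)
b=cv2.copyMakeBorder(b,0,a.shape[0]-b.shape[0],0,0,cv2.BORDER_CONSTANT)
cv2.imwrite("pics/ab0.png",cv2.hconcat([a,b]))
E
```

```text
(no output)
```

View pics/ab0.png

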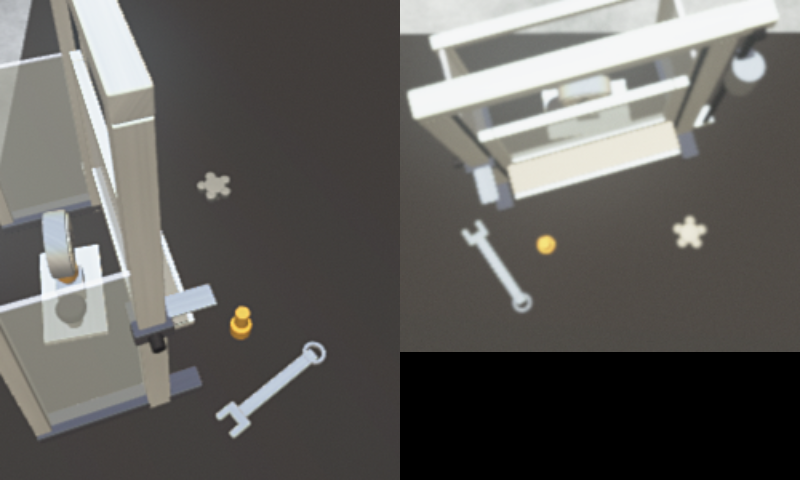

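The left view (scene) shows the tab at crop (190,300), which is full px ~(269,287), with the lip end below it. The right view (top) shows the beige lip cover from (510,180) to (680,140), the white lip front edge, the tab at (487,185), the counterweight at far right, and the loose things in front.

```bash
python3 - <<'E'
from h import *
np.set_printoptions(precision=3,suppress=True)
c=dict(np.load("top0.npz"));P=cloud(c)
# lip cover pixels
for u in range(224,324,12):
    col=[(v,*np.round(P[v,u],3)) for v in range(160,216)]
    m=[r for r in col if .1<r[3]<.25 and r[1]<.8]
    print(u,m[0],m[-1],"medz",np.median([r[3] for r in m]) ) if m else None
print("tab top view")
for v in range(190,222,3): print(v,[tuple(np.round(P[v,u],3)) for u in (198,203,208,214)])
s=dict(np.load("scene0.npz"));Q=cloud(s)
print("tab scene")
for v in range(280,304,2): print(v,[tuple(np.round(Q[v,u],3)) for u in (262,267,272,276,280)])
# lip patch fit
M=np.zeros(P.shape[:2],bool);M[165:215,220:326]=True
M&=(P[...,2]>.12)&(P[...,2]<.2)
z=P[M];print(M.sum(),np.percentile(z[:,2],[5,25,50,75,95]))
r=cv2.minAreaRect(z[abs(z[:,2]-np.median(z[:,2]))<.006][:,:2].astype(np.float32));print(r,cv2.boxPoints(r))
E
```

```text
224 (180, np.float64(0.695), np.float64(0.193), np.float64(0.242)) (213, np.float64(0.631), np.float64(0.207), np.float64(0.118)) medz 0.127
236 (176, np.float64(0.703), np.float64(0.164), np.float64(0.247)) (210, np.float64(0.639), np.float64(0.176), np.float64(0.117)) medz 0.128
248 (173, np.float64(0.711), np.float64(0.136), np.float64(0.243)) (206, np.float64(0.649), np.float64(0.144), np.float64(0.124)) medz 0.127
260 (170, np.float64(0.72), np.float64(0.108), np.float64(0.238)) (203, np.float64(0.657), np.float64(0.113), np.float64(0.118)) medz 0.127
272 (166, np.float64(0.727), np.float64(0.079), np.float64(0.246)) (200, np.float64(0.665), np.float64(0.081), np.float64(0.117)) medz 0.127
284 (164, np.float64(0.735), np.float64(0.05), np.float64(0.232)) (196, np.float64(0.675), np.float64(0.05), np.float64(0.121)) medz 0.127
296 (160, np.float64(0.743), np.float64(0.021), np.float64(0.241)) (193, np.float64(0.683), np.float64(0.018), np.float64(0.12)) medz 0.1265
308 (160, np.float64(0.751), np.float64(-0.009), np.float64(0.208)) (190, np.float64(0.691), np.float64(-0.014), np.
[... 5932 characters left out ...]
loat64(0.122)), (np.float64(0.621), np.float64(0.151), np.float64(-0.0)), (np.float64(0.612), np.float64(0.151), np.float64(0.0)), (np.float64(0.602), np.float64(0.151), np.float64(-0.002))]
302 [(np.float64(0.646), np.float64(0.214), np.float64(0.119)), (np.float64(0.636), np.float64(0.212), np.float64(0.113)), (np.float64(0.621), np.float64(0.156), np.float64(-0.0)), (np.float64(0.612), np.float64(0.157), np.float64(0.001)), (np.float64(0.603), np.float64(0.157), np.float64(0.0))]
2763 [0.122 0.124 0.126 0.13  0.178]
((0.694887101650238, 0.07792450487613678), (0.05693840608000755, 0.29483741521835327), 15.378093719482422) [[ 0.628  0.213]
 [ 0.707 -0.072]
 [ 0.761 -0.057]
 [ 0.683  0.228]]
```

The lip top is at z≈0.126, its underside at ≈0.110, and the tab at ≈0.229, so it needs about 103 mm of lift. The booth yaw is ≈15.5°. Moves can't tilt the tool directly, and it points straight down now. In free space I'll test whether a pose beyond reach makes the arm tilt, so that the fingertips can really get beneath the lip.

>>> apply_moves(commands=[[0,0.05,0,0,-1],[0,0.1,0,0,-1],[0,0.15,0,0,-1],[0,0.2,0,0,-1],[0,0.25,0,0,-1],[0,0.3,0,0,-1],[0,0.3,0,0,-1],[0,0.3,0,0,-1]])

```text
time: 1.7
ee_pos: [0.32, 0.7512, 0.2023]
tcp_rot: [90.0, 88.3, 66.9]
wrist_force: [-0.1, 0.5, -0.7]
opening: -0.0001
```

>>> apply_moves(commands=[[0,0.4,0,0,-1],[0,0.8,0,0,-1],[0,0.8,0,0,-1],[0,0.8,0,0,-1],[0,0.8,0,0,-1],[0,0.8,0,0,-1]])

```text
time: 2.3
ee_pos: [0.3469, 0.8143, 0.1142]
tcp_rot: [90.0, 85.3, 66.9]
wrist_force: [-0.2, 0.3, 0.6]
opening: 0.0001
```

>>> apply_moves(commands=[[-0.1,1.0,0,0,-1],[-0.2,2.0,0,0,-1],[-0.2,2.0,0,0,-1],[-0.2,2.0,0,0,-1],[-0.2,2.0,0,0,-1],[-0.2,2.0,0,0,-1]])

```text
time: 2.9
ee_pos: [0.3642, 0.8547, 0.0676]
tcp_rot: [90.0, 82.1, 66.9]
wrist_force: [0.1, 0.4, 0.1]
opening: -0.0001
```

```bash
python3 -c "
from h import *
o=bot.get_obs();print(o['q'],o['ee_pos'],o['tcp_rot'])"
```

```text
[ 6.69228304e+01  6.05965153e+01  7.07031145e+01  9.22479883e+01
 -3.51657106e-03  8.99985344e+01] [0.3641948  0.85474178 0.06756162] [89.97305663 82.14138839 66.89711108]
```

The arm obeys a pitch rule, pitch = q4+q2−q3, and going past reach gives only a little tilt per call. Q4's range end (130.5°) should tilt the tool far more, because going high and fairly close in makes a tool-down pose impossible. So I'll swing to the booth's azimuth, high and close in, and test that.

>>> apply_moves(commands=[[-0.625,-0.633,0.278,0,-1],[-0.625,-0.633,0.278,0,-1],[-0.625,-0.633,0.278,0,-1],[-0.625,-0.633,0.278,0,-1],[-0.625,-0.633,0.278,0,-1],[-0.625,-0.633,0.278,0,-1],[-0.625,-0.633,0.278,0,-1],[-0.625,-0.633,0.278,0,-1],[-0.625,-0.633,0.278,0,-1],[-0.625,-0.633,0.278,0,-1],[-0.625,-0.633,0.278,0,-1],[-0.625,-0.633,0.278,0,-1]])

```text
time: 4.1
ee_pos: [0.3493, 0.3758, 0.4026]
tcp_rot: [89.8, 82.1, 66.7]
wrist_force: [0.5, -0.1, -0.3]
opening: 0.0001
```

```bash
cat > st.py <<'E'
from h import *
from scipy.spatial.transform import Rotation as Ro
import sys
np.set_printoptions(precision=3,suppress=True)
o=bot.get_obs();R=Ro.from_euler('xyz',o['tcp_rot'],degrees=True).as_matrix()
print(o['time'],o['q'],o['ee_pos'],o['tcp_rot'],o['wrist_force']);print("tool axes x,y,z:",R[:,0],R[:,1],R[:,2])
if len(sys.argv)>3: print("shift",R.T@(np.array(sys.argv[1:4],float)-o['ee_pos']))
E
python3 st.py 0.34 0.09 0.6
```

```text
4.1 [ 45.505   0.084  24.571 107.108   2.857  68.755] [0.349 0.376 0.403] [89.81  82.09  66.743] [ 0.466 -0.114 -0.339]
tool axes x,y,z: [ 0.054  0.126 -0.99 ] [0.388 0.911 0.138] [ 0.92  -0.392  0.   ]
shift [-0.232 -0.237  0.103]
```

>>> apply_moves(commands=[[-0.232,-0.237,0.103,0,-1],[-0.232,-0.237,0.103,0,-1],[-0.232,-0.237,0.103,0,-1],[-0.232,-0.237,0.103,0,-1],[-0.232,-0.237,0.103,0,-1],[-0.232,-0.237,0.103,0,-1],[-0.232,-0.237,0.103,0,-1],[-0.5,-0.237,0.103,0,-1],[-0.5,-0.237,0.103,0,-1],[-0.5,-0.237,0.103,0,-1],[-0.5,-0.237,0.103,0,-1]])

```text
time: 5.2
ee_pos: [0.3403, 0.1005, 0.5646]
tcp_rot: [75.8, 80.1, 52.7]
wrist_force: [0.4, 0.4, -0.1]
opening: -0.0002
```

```bash
python3 st.py 0.40 0.10 1.1
```

```text
5.2 [ 11.228  -3.154  44.72  130.451   6.505  34.803] [0.34  0.1   0.565] [75.808 80.141 52.656] [ 0.439  0.424 -0.097]
tool axes x,y,z: [ 0.104  0.136 -0.985] [0.384 0.908 0.166] [ 0.917 -0.396  0.042]
shift [-0.521  0.111  0.077]
```

>>> apply_moves(commands=[[-0.52,0.11,0.08,0,-1],[-0.52,0.11,0.08,0,-1],[-0.52,0.11,0.08,0,-1],[-0.52,0.11,0.08,0,-1],[-0.52,0.11,0.08,0,-1],[-0.52,0.11,0.08,0,-1],[-0.52,0.11,0.08,0,-1],[-0.52,0.11,0.08,0,-1]])

```text
time: 6.0
ee_pos: [0.3701, 0.1273, 0.5867]
tcp_rot: [67.6, 77.7, 44.3]
wrist_force: [-0.5, -0.4, 0.3]
opening: -0.0
```

```bash
python3 st.py 0.40 0.10 1.1
```

```text
6.0 [ 14.556   1.863  53.08  130.465   6.087  38.439] [0.37  0.127 0.587] [67.618 77.662 44.308] [-0.517 -0.43   0.282]
tool axes x,y,z: [ 0.153  0.149 -0.977] [0.38  0.903 0.198] [ 0.912 -0.402  0.081]
shift [-0.501  0.088  0.08 ]
```

>>> apply_moves(commands=[[-0.7,0.0,0.0,0,-1],[-0.7,0.0,0.0,0,-1],[-0.7,0.0,0.0,0,-1],[-0.7,0.0,0.0,0,-1],[-0.7,0.0,0.0,0,-1],[-0.7,0.0,0.0,0,-1],[-0.7,0.0,0.0,0,-1],[-0.7,0.0,0.0,0,-1],[-0.7,0.0,0.0,0,-1],[-0.7,0.0,0.0,0,-1]])

```text
time: 7.0
ee_pos: [0.3256, 0.1167, 0.6054]
tcp_rot: [62.2, 75.0, 38.7]
wrist_force: [0.3, -0.5, 0.4]
opening: 0.0002
```

```bash
python3 st.py 0.40 0.10 1.1
```

```text
7.0 [ 14.762  -4.26   49.947 130.461   6.02   38.95 ] [0.326 0.117 0.605] [62.157 75.017 38.695] [ 0.261 -0.468  0.373]
tool axes x,y,z: [ 0.202  0.162 -0.966] [0.375 0.899 0.229] [ 0.905 -0.408  0.121]
shift [-0.465  0.126  0.134]
```

Each call gives about 3° of tilt and the tilt carries over from call to call, so I'll chain short calls.

>>> apply_moves(commands=[[-0.6,0.2,0.25,0,-1],[-0.6,0.2,0.25,0,-1],[-0.6,0.2,0.25,0,-1]])

```text
time: 7.3
ee_pos: [0.363, 0.1252, 0.6252]
tcp_rot: [58.6, 72.3, 35.0]
wrist_force: [0.4, 0.1, -0.5]
opening: -0.0
```

>>> apply_moves(commands=[[-0.6,0.2,0.25,0,-1],[-0.6,0.2,0.25,0,-1],[-0.6,0.2,0.25,0,-1]])

```text
time: 7.6
ee_pos: [0.3858, 0.1279, 0.6421]
tcp_rot: [56.1, 69.7, 32.4]
wrist_force: [0.0, 0.3, -0.8]
opening: 0.0001
```

>>> apply_moves(commands=[[-0.6,0.2,0.25,0,-1],[-0.6,0.2,0.25,0,-1],[-0.6,0.2,0.25,0,-1]])

```text
time: 7.9
ee_pos: [0.3969, 0.1265, 0.6583]
tcp_rot: [54.2, 67.0, 30.3]
wrist_force: [0.7, -0.2, 0.4]
opening: 0.0001
```

>>> apply_moves(commands=[[-0.6,0.2,0.25,0,-1],[-0.6,0.2,0.25,0,-1],[-0.6,0.2,0.25,0,-1]])

```text
time: 8.2
ee_pos: [0.3908, 0.1184, 0.6738]
tcp_rot: [52.9, 64.7, 28.9]
wrist_force: [-0.2, -0.7, -0.7]
opening: 0.0002
```

```bash
python3 st.py
```

```text
8.2 [ 11.833   5.839  70.672 130.478   7.202  37.414] [0.391 0.118 0.674] [52.893 64.665 28.868] [-0.232 -0.704 -0.709]
tool axes x,y,z: [ 0.375  0.207 -0.904] [0.34  0.876 0.341] [ 0.863 -0.435  0.258]
```

>>> apply_moves(commands=[[-0.7,-0.1,-0.15,0,-1],[-0.7,-0.1,-0.15,0,-1],[-0.7,-0.1,-0.15,0,-1]])

```text
time: 8.5
ee_pos: [0.3473, 0.1191, 0.7034]
tcp_rot: [50.8, 60.6, 26.5]
wrist_force: [-0.5, -0.1, 0.2]
opening: -0.0001
```

>>> apply_moves(commands=[[-0.7,0,0,0,-1],[-0.7,0,0,0,-1],[-0.7,0,0,0,-1]])

```text
time: 8.8
ee_pos: [0.3098, 0.1138, 0.7264]
tcp_rot: [49.6, 57.0, 25.0]
wrist_force: [-0.2, 1.2, 0.4]
opening: 0.0001
```

>>> apply_moves(commands=[[-0.7,0.1,0.15,0,-1],[-0.7,0.1,0.15,0,-1],[-0.7,0.1,0.15,0,-1]])

```text
time: 9.1
ee_pos: [0.282, 0.1032, 0.7428]
tcp_rot: [48.8, 54.0, 24.0]
wrist_force: [-0.3, -1.2, 0.4]
opening: 0.0001
```

>>> apply_moves(commands=[[-0.5,0.2,0.3,0,-1],[-0.5,0.2,0.3,0,-1],[-0.5,0.2,0.3,0,-1]])

```text
time: 9.4
ee_pos: [0.276, 0.0859, 0.751]
tcp_rot: [48.3, 52.1, 23.5]
wrist_force: [0.9, 0.3, -0.2]
opening: -0.0001
```

```bash
python3 st.py
```

```text
9.4 [  7.979  -6.639  70.693 130.456   9.435  36.   ] [0.276 0.086 0.751] [48.326 52.102 23.457] [ 0.913  0.264 -0.172]
tool axes x,y,z: [ 0.563  0.245 -0.789] [0.276 0.845 0.459] [ 0.779 -0.476  0.408]
```

>>> apply_moves(commands=[[-0.7,-0.05,-0.15,0,-1],[-0.7,-0.05,-0.15,0,-1],[-0.7,-0.05,-0.15,0,-1]])

```text
time: 9.7
ee_pos: [0.2246, 0.0807, 0.778]
tcp_rot: [48.0, 46.0, 23.5]
wrist_force: [1.3, -0.1, -0.2]
opening: 0.0002
```

>>> apply_moves(commands=[[-0.7,-0.05,-0.15,0,-1],[-0.7,-0.05,-0.15,0,-1],[-0.7,-0.05,-0.15,0,-1]])

```text
time: 10.0
ee_pos: [0.1569, 0.0838, 0.794]
tcp_rot: [48.3, 41.7, 25.3]
wrist_force: [-1.8, -0.8, 0.0]
opening: 0.0002
```

>>> apply_moves(commands=[[-0.7,-0.05,-0.15,0,-1],[-0.7,-0.05,-0.15,0,-1],[-0.7,-0.05,-0.15,0,-1]])

```text
time: 10.3
ee_pos: [0.1065, 0.0721, 0.805]
tcp_rot: [48.3, 37.4, 25.3]
wrist_force: [0.4, 0.5, -0.3]
opening: -0.0002
```

>>> apply_moves(commands=[[-0.7,-0.05,-0.15,0,-1],[-0.7,-0.05,-0.15,0,-1],[-0.7,-0.05,-0.15,0,-1]])

```text
time: 10.6
ee_pos: [0.0608, 0.0433, 0.8109]
tcp_rot: [48.5, 33.4, 25.5]
wrist_force: [0.6, -0.5, -0.5]
opening: 0.0001
```

>>> apply_moves(commands=[[-0.7,-0.05,-0.15,0,-1],[-0.7,-0.05,-0.15,0,-1],[-0.7,-0.05,-0.15,0,-1]])

```text
time: 10.9
ee_pos: [0.0169, 0.0249, 0.8144]
tcp_rot: [48.5, 29.2, 25.7]
wrist_force: [-0.3, -0.3, 0.6]
opening: -0.0001
```

>>> apply_moves(commands=[[-0.7,-0.05,-0.15,0,-1],[-0.7,-0.05,-0.15,0,-1],[-0.7,-0.05,-0.15,0,-1]])

```text
time: 11.2
ee_pos: [-0.0278, 0.0083, 0.8145]
tcp_rot: [48.6, 25.1, 25.8]
wrist_force: [-0.3, 0.7, 0.1]
opening: 0.0002
```

```bash
python3 st.py
```

```text
11.2 [ 21.79  -34.625  70.737 130.468   3.617  46.878] [-0.028  0.008  0.814] [48.572 25.052 25.784] [-0.3    0.704  0.116]
tool axes x,y,z: [ 0.816  0.394 -0.423] [-0.002  0.734  0.679] [ 0.578 -0.553  0.599]
```

```bash
python3 st.py 0.45 -0.03 0.45|tail -1
```

```text
shift [ 0.529 -0.277  0.079]
```

>>> apply_moves(commands=[[0.529,-0.277,0.079,-0.848,-1],[0.529,-0.277,0.079,-0.848,-1],[0.529,-0.277,0.079,-0.848,-1],[0.529,-0.277,0.079,-0.848,-1],[0.529,-0.277,0.079,-0.848,-1],[0.529,-0.277,0.079,-0.848,-1],[0.529,-0.277,0.079,-0.848,-1],[0.529,-0.277,0.079,-0.848,-1],[0.529,-0.277,0.079,-0.848,-1],[0.529,-0.277,0.079,-0.848,-1],[0.529,-0.277,0.079,-0.848,-1],[0.529,-0.277,0.079,-0.848,-1]])

```text
time: 12.4
ee_pos: [0.249, 0.0168, 0.687]
tcp_rot: [-0.4, 25.5, 25.1]
wrist_force: [0.2, -0.5, -0.3]
opening: 0.0
```

```bash
python3 st.py 0.50 -0.01 0.20
```

```text
12.4 [ 99.935 -48.429  20.703 130.388 -60.541  57.368] [0.249 0.017 0.687] [-0.424 25.543 25.131] [ 0.203 -0.519 -0.301]
tool axes x,y,z: [ 0.817  0.383 -0.431] [-0.428  0.904 -0.007] [0.387 0.19  0.902]
shift [ 0.405 -0.128 -0.347]
```

The arm went past its own base axis and is leaning backwards (q1≈100). I'll carry the wrist over the axis to the +y side and then swing forward.

```bash
python3 st.py 0.23 0.27 0.70|tail -1
```

```text
shift [0.076 0.237 0.052]
```

>>> apply_moves(commands=[[0.076,0.237,0.052,0,-1],[0.076,0.237,0.052,0,-1],[0.076,0.237,0.052,0,-1],[0.076,0.237,0.052,0,-1],[0.076,0.237,0.052,0,-1],[0.076,0.237,0.052,0,-1],[0.076,0.237,0.052,0,-1]])

```text
time: 13.1
ee_pos: [0.2299, 0.2754, 0.6962]
tcp_rot: [-0.9, 25.8, 24.9]
wrist_force: [-0.4, 0.1, -0.6]
opening: -0.0005
```

```bash
python3 st.py 0.45 0.18 0.45
```

```text
13.1 [ 90.993 -33.493  16.432  99.903 -55.423  43.532] [0.23  0.275 0.696] [-0.904 25.76  24.898] [-0.437  0.119 -0.621]
tool axes x,y,z: [ 0.817  0.379 -0.435] [-0.427  0.904 -0.014] [0.388 0.197 0.901]
shift [ 0.251 -0.177 -0.155]
```

>>> apply_moves(commands=[[0.251,-0.177,-0.155,0,-1],[0.251,-0.177,-0.155,0,-1],[0.251,-0.177,-0.155,0,-1],[0.251,-0.177,-0.155,0,-1],[0.251,-0.177,-0.155,0,-1],[0.251,-0.177,-0.155,0,-1],[0.251,-0.177,-0.155,0,-1],[0.251,-0.177,-0.155,0,-1],[0.251,-0.177,-0.155,0,-1],[0.251,-0.177,-0.155,0,-1]])

```text
time: 14.1
ee_pos: [0.4913, 0.1897, 0.4647]
tcp_rot: [-0.7, 28.6, 25.1]
wrist_force: [-0.6, 0.5, 0.1]
opening: 0.0003
```

```bash
python3 st.py 0.50 0.0 0.20
```

```text
14.1 [ 17.5   -48.424 -25.913  51.341   6.682  -4.344] [0.491 0.19  0.465] [-0.679 28.616 25.117] [-0.558  0.514  0.077]
tool axes x,y,z: [ 0.795  0.373 -0.479] [-0.43   0.903 -0.01 ] [0.429 0.214 0.878]
shift [ 0.063 -0.172 -0.269]
```

>>> apply_moves(commands=[[0.063,-0.172,-0.269,0,-1],[0.063,-0.172,-0.269,0,-1],[0.063,-0.172,-0.269,0,-1],[0.063,-0.172,-0.269,0,-1],[0.063,-0.172,-0.269,0,-1],[0.063,-0.172,-0.269,0,-1],[0.063,-0.172,-0.269,0,-1],[0.063,-0.172,-0.269,0,-1]])

```text
time: 14.9
ee_pos: [0.514, -0.0112, 0.1923]
tcp_rot: [0.2, 29.5, 26.1]
wrist_force: [0.3, -0.5, -0.4]
opening: 0.0001
```

```bash
python3 st.py 0.56 0.02 0.065
```

```text
14.9 [-22.45  -48.427 -53.749  35.234  40.721 -28.928] [ 0.514 -0.011  0.192] [ 0.246 29.523 26.117] [ 0.274 -0.535 -0.429]
tool axes x,y,z: [ 0.781  0.383 -0.493] [-0.438  0.899  0.004] [0.444 0.213 0.87 ]
shift [ 0.111  0.007 -0.084]
```

```bash
python3 st.py 0.61 0.04 0.062|tail -1
```

```text
shift [ 0.159  0.003 -0.06 ]
```

>>> apply_moves(commands=[[0.04,0.0,-0.06,0,-1],[0.08,0.0,-0.06,0,-1],[0.12,0.003,-0.06,0,-1],[0.159,0.003,-0.06,0,-1],[0.159,0.003,-0.06,0,-1],[0.159,0.003,-0.06,0,-1]])

```text
time: 15.5
ee_pos: [0.61, 0.0409, 0.06]
tcp_rot: [0.4, 29.7, 26.3]
wrist_force: [0.2, 1.1, 0.2]
opening: 0.0001
```

```bash
python3 st.py 0.683 0.075 0.062; python3 - <<'E'
from h import *
a=cams.camera("scene");b=cams.camera("top")
np.savez("scene1.npz",**a);np.savez("top1.npz",**b)
A=cv2.resize(a["frame"][150:350,170:370],None,fx=2,fy=2,interpolation=cv2.INTER_CUBIC);B=cv2.resize(b["frame"][120:320,180:380],None,fx=2,fy=2,interpolation=cv2.INTER_CUBIC)
cv2.imwrite("pics/ab1.png",cv2.hconcat([A,B]))
E
```

```text
15.5 [-10.057 -24.741 -58.328   1.722  30.997 -19.64 ] [0.61  0.041 0.06 ] [ 0.4   29.699 26.305] [0.215 1.124 0.151]
tool axes x,y,z: [ 0.779  0.385 -0.495] [-0.44   0.898  0.006] [0.447 0.213 0.869]
shift [ 0.069 -0.001  0.042]
```

View pics/ab1.png

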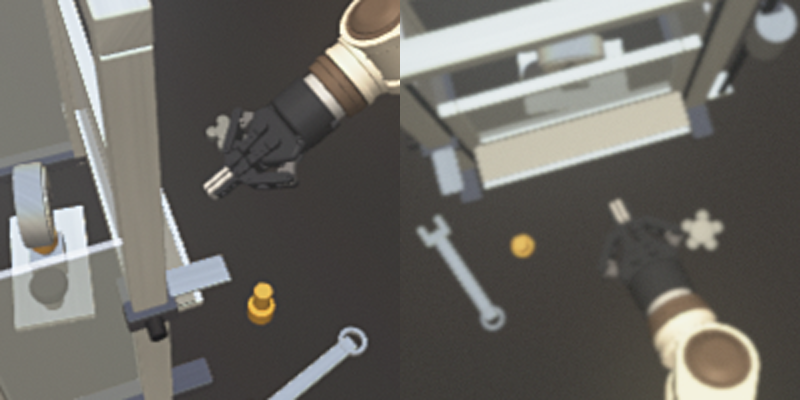

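The scene view shows the silver fingertips at crop (215,180), in the top view at (618,205), short of the lip and below it. The gripper is clear of the knob and adaptor. I'll advance beneath the lip, then lift straight up.

>>> apply_moves(commands=[[0.025,0,0.015,0,-1],[0.05,0,0.03,0,-1],[0.073,0,0.044,0,-1],[0.073,0,0.044,0,-1]])

```text
time: 16.0
ee_pos: [0.6897, 0.0773, 0.0705]
tcp_rot: [-0.0, 29.1, 26.0]
wrist_force: [-0.7, -0.3, -0.5]
opening: -0.0
```

```bash
python3 st.py 0.687 0.077 0.10
```

```text
16.0 [ -3.914 -12.457 -49.405  -4.214  25.837 -15.674] [0.69  0.077 0.07 ] [-0.024 29.123 26.013] [-0.672 -0.266 -0.501]
tool axes x,y,z: [ 0.785  0.383 -0.487] [-0.439  0.899 -0.   ] [0.437 0.214 0.874]
shift [-0.017  0.001  0.025]
```

>>> apply_moves(commands=[[-0.005,0,0.009,0,-1],[-0.01,0,0.017,0,-1],[-0.015,0,0.026,0,-1],[-0.019,0,0.035,0,-1],[-0.024,0,0.044,0,-1],[-0.029,0,0.052,0,-1]])

```text
time: 16.6
ee_pos: [0.6889, 0.0767, 0.1303]
tcp_rot: [0.0, 29.2, 26.0]
wrist_force: [-2.0, -0.7, -4.1]
opening: -0.0001
```

```bash
cat > lip.py <<'E'
from h import *
import sys
c=cams.camera("top");P=cloud(c);s=cams.camera("scene");Q=cloud(s)
# lip frame
a=np.radians(15.4);ex=np.array([np.cos(a),np.sin(a)]);ey=np.array([-ex[1],ex[0]]);o=np.array([.667,.070])
def sel(P,lo,hi,x0=.012,x1=.05):
    r=P[...,:2]-o;x=r@ex;y=r@ey
    return P[(abs(y)<.12)&(x>x0)&(x<x1)&(P[...,2]>lo)&(P[...,2]<hi)][:,2]
z=sel(P,.09,.35);h,e=np.histogram(z,np.arange(.09,.351,.004));i=h.argmax()
z=z[abs(z-e[i]-.002)<.006];print("top lip z",np.median(z),len(z))
z=sel(Q,.09,.35);print("scene lip z",[ (round(x,3),n) for x,n in zip(*np.unique(np.round(z/.006)*.006,return_counts=True)) if n>8])
z=P[208:215,203:208,2].ravel();print("tab top",np.median(z[z>.2]))
np.savez("t.npz",top=c["frame"],scene=s["frame"])
E
python3 st.py; python3 lip.py
```

```text
16.6 [ -3.962 -18.    -46.045   4.753  25.82  -15.672] [0.689 0.077 0.13 ] [ 0.006 29.184 25.964] [-1.973 -0.719 -4.149]
tool axes x,y,z: [ 0.785  0.382 -0.488] [-0.438  0.899  0.   ] [0.438 0.213 0.873]
top lip z 0.1723172163299585 1394
scene lip z [(np.float64(0.174), np.int64(140))]
tab top 0.22989267904852798
```

Contact is good: −4 N at the wrist, and the lip is at 0.172 with the TCP at 0.130. The tab is at 0.229, so about 57 mm remain.

>>> apply_moves(commands=[[-0.005,0,0.009,0,-1],[-0.01,0,0.017,0,-1],[-0.015,0,0.026,0,-1],[-0.019,0,0.035,0,-1],[-0.023,0,0.041,0,-1],[-0.025,0,0.045,0,-1],[-0.0265,0,0.0475,0,-1],[-0.027,0,0.0485,0,-1],[-0.027,0,0.0485,0,-1]])

```text
time: 17.6
ee_pos: [0.6902, 0.0769, 0.1893]
tcp_rot: [-0.2, 28.9, 25.9]
wrist_force: [-3.9, -0.9, -1.1]
opening: -0.0
```

```bash
python3 st.py; python3 lip.py
```

```text
17.6 [ -3.949 -21.486 -41.815  12.146  25.849 -15.673] [0.69  0.077 0.189] [-0.164 28.895 25.918] [-3.874 -0.926 -1.069]
tool axes x,y,z: [ 0.787  0.383 -0.483] [-0.438  0.899 -0.003] [0.433 0.214 0.876]
top lip z 0.23219952990387208 1544
scene lip z [(np.float64(0.228), np.int64(75)), (np.float64(0.234), np.int64(80))]
tab top 0.2296146269496878
```

The lip is at 0.232 against the tab's 0.2296, which is 2–3 mm high and inside the 8 mm band. I'll lower the hand away and back out.

>>> apply_moves(commands=[[0.005,0,-0.009,0,-1],[0.01,0,-0.018,0,-1],[0.0145,0,-0.026,0,-1],[0.0145,0,-0.026,0,-1],[-0.02,0,-0.045,0,-1],[-0.055,0,-0.065,0,-1],[-0.09,0,-0.084,0,-1],[-0.09,0,-0.084,0,-1],[-0.09,0,-0.084,0,-1]])

```text
time: 18.6
ee_pos: [0.5833, 0.0238, 0.1607]
tcp_rot: [-0.3, 28.8, 25.8]
wrist_force: [0.3, 0.5, 1.1]
opening: -0.0002
```

```bash
python3 st.py; python3 lip.py; python3 - <<'E'
from h import *
t=np.load("t.npz")
f=lambda a:cv2.resize(a,None,fx=2,fy=2,interpolation=cv2.INTER_CUBIC)
cv2.imwrite("pics/ab2.png",cv2.hconcat([f(t["scene"][170:370,190:390]),f(t["top"][120:320,180:380])]))
c=cams.camera("top")
for k in("adaptor","star_knob","wrench"):
    for r in cams.spot_in(k,"top")[:1]: print(k,np.round(r["rect"]),r["confidence"])
E
```

```text
18.6 [-13.317 -37.842 -54.103  19.003  33.562 -21.641] [0.583 0.024 0.161] [-0.29  28.757 25.778] [0.299 0.474 1.078]
tool axes x,y,z: [ 0.789  0.381 -0.481] [-0.437  0.899 -0.004] [0.431 0.214 0.877]
top lip z 0.231593369058805 1539
scene lip z [(np.float64(0.228), np.int64(92)), (np.float64(0.234), np.int64(63))]
tab top 0.2296069427591959
star_knob [318. 224. 341. 245.] 0.57
wrench [188. 228. 232. 286.] 0.84
```

View pics/ab2.png

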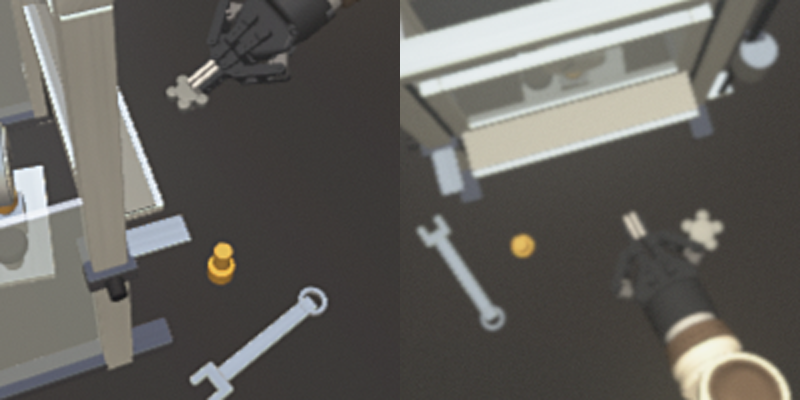

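The scene view shows the lip level with the tab at crop (160,210)–(185,230), and the hand is clear. The adaptor at (222,262), the knob and the wrench haven't moved. Handing in.

```bash
python3 -c "
from h import *
print(bot.job_done())"
```

```text
the job is handed in; nothing more can be done
None
```

The sash is up and the job is handed in at about 19 s of the 45 s allowed. The top of the lip measures z ≈ 0.2316 against 0.2296 for the pointer tab, so it sits about 2 mm high and inside the 8 mm limit.

- **Tilting the tool:** The move commands cannot tilt the tool, and it started pointing straight down. I tilted it to about 29° below horizontal by repeatedly commanding poses the arm could not reach, which drove it against its joint range ends in free space. One swing forward took the arm past its own base axis, and I corrected that before going on.
- **Push:** I moved the shut fingertips under the front of the lip and lifted straight up for about 0.1 m. Because of the tilt, the fingers pressed on the lip's lower front edge rather than flat on its underside. The wrist showed about 4 N partway through the lift. I then lowered the hand and backed it out.
- **Last checks:** After I withdrew, the lip was still at the same height to within 1 mm. The wrist force was near zero, and the fingertips were about 9 cm in front of the lip.
- **Loose things:** The final picture shows all three where they were. The last detector pass re-found the knob and wrench within about 3 pixels of their first positions but missed the adaptor, so for that I relied on the picture.

The wrist force sensor and cameras cannot confirm the per-contact forces in the judging rules, and the hand-in reported no verdict.

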